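Fetch the swage block from its lidded case and clamp it in the bench holder

TASK

Lift the lid off the wooden case by its knob and set it aside flat on the bench, knob up. Take the grooved steel block out, put it down flat on the bench and let go so that you can grip it across its narrow sides, then lay it flat, grooves up, on the seat of the blue holder between the end posts, centred across the seat. Finally lower the red-balled lever until its foot rests on the block, with the pliers, the white pot and the yellow cutter left where they are.

Things in the scene. Friction and masses are not known exactly. Their poses are not given: they have to be found in the camera images.
- case: Dark wooden case fixed to the bench, 142 x 56 mm, 40 mm high; one well 130 x 44 mm, open above, walls 6 mm, inner floor 6 mm above the bench. Origin: centre of underside, on the bench (z = 0); x along its length, z up. Case and holder stand left and right of the robot's centre line, either way; between them (7 cm either side of y = 0, x 0.40 to 0.66) is bare bench to put things down.
- lid: Loose dark wooden lid, 0.13 kg: plate 148 x 62 x 6 mm, under it a lip 126 x 40 x 3 mm lying in the case's well with 2 mm play all round, on it a brass knob. Origin: centre of the lip's underside (37 mm above the bench on the case, 0 when it lies on the bench). x along its length, z up. Plate's top at z = 9 mm, knob's top at 40 mm.
- lid_knob (a point): The height to grip on the axis of the lid's brass knob, 33 mm above the lid's origin and 24 mm above the plate's upper face. The knob is a cylinder 24 mm in diameter from 7 to 31 mm above the plate, on a thin stem.
- swage_block: Steel block 60 (x) x 36 (y) x 28 mm (z), 0.22 to 0.42 kg, grooves along y across its top; same both ways round. Origin: centre of underside. It starts lengthwise in the middle of the well, top 6 mm below the rim: 4 mm free at each long side (no room for a finger), about 35 mm at each end. So it comes out gripped by its ends (60 mm), gripper open 70 to 80 mm.
- holder: Blue holder fixed to the bench: base 162 x 70 x 8 mm, on it a steel seat 64 x 40 mm, top 12 mm above the bench. At each end of the seat (+x, -x) two dark posts rise to 46 mm, 65 mm apart inside: the block lies lengthwise between them with 2.5 mm play each end; long sides (+y, -y) are open. Origin: on the bench under the seat's centre. x along the seat towards the lever's pivot, z up.
- holder_seat (a point): Centre of the seat's top face, 12 mm above the bench; axes as the holder's. The block's origin belongs here.
- lever (a joint): Hold-down lever of the holder, rad: 0 = level, its foot resting on the top of a seated block (40 mm above the bench); grows as it is raised, 1.57 = upright. Range -0.12 to 1.9; starts raised at 1.4 to 1.7, clear of the seat. It stays where it is left (friction about 0.6 N at the ball); no spring.
- lever_hinge (a point): Pivot of the lever, 85 mm along the holder's +x from the seat's centre, 56 mm above the bench; axes as the holder's. The lever turns about the holder's y axis.
- lever_ball (a point): Centre of the red ball, 20 mm in diameter, at the lever's end, 105 mm from the pivot (arm: a 10 mm rod; foot 85 mm from the pivot). At joint value a it lies -105 cos(a) mm in the holder's x and +105 sin(a) mm in z from the pivot. Push it from behind (the holder's +x side) over and down.
- pliers_red: Bystander: red-handled pliers lying on the bench, 60 x 166 x 10 mm, long along its y; origin at the centre of the underside. To be left alone.
- flux_pot: Bystander: white lidded pot with an orange band, 49 mm diameter, 32 mm high; origin at the centre of the underside. To be left alone.
- yellow_cutter: Bystander: yellow snap-off cutter lying on the bench, 15 x 104 x 11 mm, long along its y; origin at the centre of the underside. To be left alone.

How it is judged:
By the outcome, as a careful person would: the job done as asked, in the order asked, and still so for the second after the job is handed in, with the robot touching nothing.
It also fails if it takes over 72 s, if anything falls off the work surface, if the arm or the gripper's body presses on something with over 40 N, if the wrist force passes 120 N, or if a joint passes its speed limit or range.

ROBOT

A 6-joint arm with a two-finger parallel gripper is mounted at the origin on a cart in front of the work surface, level with it; the furniture and walls round the work are solid. World frame = base frame: x ahead of the robot, y to its left, z up, the work surface at z = 0. Lengths are in m, angles in rad, forces in N, time in s.
With the tool pointing down it reaches from about 0.375 to 0.9 m from the base axis. Payload 3.1 kg.
Tool frame: the origin (TCP) lies at the very end of the fingers, on their centre line; the grasp point (between the pads) lies 19 mm behind it; z points along the fingers, y is the line along which they close (so a half turn about z gives the same grasp; the last joint's range is limited). The gripper opens to 85 mm and grips with 20 to 120 N. Pads are 22 mm wide; open, the fingers measure 114 mm over their backs; the gripper's body (76 mm by 85 mm) begins 54 mm behind the grasp point. The pads swing forward as they close: fully open they stand 13 mm farther back than shut.
Start: joints at [-1.431, 0.527, 1.433, -0, 1.181, -0.178], TCP at [0.195, -0.594, 0.231] pointing down, gripper open.
Joint ranges: [-3.08, 3.08], [-0.75, 2.2], [0.22, 2.44], [-1.43, 4.57], [0, 2.65], [-2.85, 2.85]. Speed limits (rad/s): [2.79, 2.79, 3.14, 3.14, 3.14, 3.14].

INTERFACE

Orientations are given as a rotation vector (axis times angle).
In Python, from plant import env gives the robot as it stands.
- The arm moves only by the tool play_rows, never from a script. Its argument "plan" is a list of rows, each a list of 2 entries, a list of its own where there are three numbers: the shift along the tool's x, y, z scaled (see below), then the turn about the tool's z scaled (see below). A call has 1 to 20 rows; each row is the pose to reach, as a shift and turn from the pose commanded when the call began, along the tool's axes at that moment, turning the shorter way round; what a row does not reach only later rows make up. The controller multiplies each number of a shift by 0.12 m and each number of a turn by 180 degrees. A row lasts 1/10 s, in which the tool goes at most 50 mm and 8.59 degrees, less where a joint would pass 70% of its speed; a pose out of reach is approached as far as the arm can. A call with a number of a shift or a turn outside -1 to 1 is refused whole. A call with a gripper value outside its range is refused whole. "grip" is the opening, from -1 (shut) to 1 (fully open), set as the call begins (left out, the last holds). The fingers move at their own pace and stop on an object; the grip force is fixed at half the most. Time passes only in rows, so rows that repeat a pose let the fingers close. It gives the time, the measured TCP pose, the force, the opening and the grip force at its end, in the units of the state.
- env.get_state(): the state, without advancing time (a new reading comes with each control period).
- env.capture(name): name is "side" or "top" or "wrist"; returns a dict with "color" (400x640x3 uint8, red, green, blue), "mtx" (3x3 intrinsics, pixels), "distortion" ([k1, k2, p1, p2, k3] as OpenCV has them; the pictures are not rectified), "rvec" (rotation vector, rad) and "tvec" (3), from world to camera coordinates, as OpenCV has them; the wrist camera has in their place "hand_eye" (4x4, takes a point from camera to tool coordinates, whose origin is the TCP and whose axes are the flange's). Camera axes: x right, y down, z forward; pixel columns grow to the right and rows downward; lengths in m; the calibration is good to about 2 mm. A picture is of the moment at which its call begins: read the wrist's pose just before it. There is no depth.
- env.finish_job(): hands the job in; it is judged then, once.
Trained networks look in a picture, given as the dict that the camera call returned (one of the last four; its "shot" number tells which), for a name from the list of things; names that differ only in an ending like _2 or _b are one class to them, and where a whole thing is asked for, a point or a joint stands for the part that bears it (a point fixed in the world has none). Each returns a list of dicts, best first, with "p" (0 to 1); they miss things now and then, are a little off and sometimes report something else, mostly with a low value. They report only what shows in the picture. A call takes as long as a camera call.
- env.trace(picture, label): "region" (400x640 bool, what is visible of it) and "bbox" ([centre column, centre row, width, height] in pixels, round what is visible of it).
The state is a dict: "time": time; "q": joint angles; "dq": joint speeds; "joint_efforts": joint torques, N m; "position": TCP position; "orientation": TCP orientation; "force": force on the tool from outside, world axes, zero at the start; "wrist_torque": the same for the moment, N m; "gripper_width": finger opening in m; "gripper_force": force on a finger pad.
Only numpy, scipy, OpenCV 4.12 (cv2) and the standard library are available. Lean on these libraries where they do the work, as an engineer would, in place of code of your own. Each camera call takes 0.05 s, during which the arm holds its last target. There are 200 camera calls.

## Working session

There is one attempt and no reset: what is moved stays moved. The work goes in short steps, Python scripts to look and compute and a tool call to move; the robot and the scene stay as the last step left them, time stands still between calls to the robot, and variables do not carry over. Pictures are saved under pics/ and viewed, at most 10 in all, crops included, and the job is handed in when it is done.

Besides the shell and the picture viewer there is one more tool, called after "Call:" as name(argument=value, ...) on one line, values as JSON. play_rows: Moves the arm, as the interface text tells. Shifts and turns lie within -1 to 1; 1 stands for 0.12 m of shift or 180 degrees of turn. Its arguments: {"type":"object","properties":{"plan":{"type":"array"},"grip":{"type":"number"}},"required":["plan"]}

```bash
ls; mkdir -p pics
python3 - <<'E'
from plant import env
import cv2,numpy as np
s=env.get_state();print({k:np.round(v,3) for k,v in s.items()})
ims=[]
for n in ("side","top","wrist"):
    p=env.capture(n)
    ims.append(p["color"])
    print(n,p["shot"],p["mtx"],p["distortion"],p.get("rvec"),p.get("tvec"),p.get("hand_eye"))
    for l in ["case","lid","lid_knob","holder","lever","lever_ball","pliers_red","flux_pot","yellow_cutter","swage_block"]:
        r=env.trace(p,l)
        print(l,[(round(d["p"],2),np.round(d["bbox"],1).tolist()) for d in r[:2]])
cv2.imwrite("pics/a.png",ims[0][:,:,::-1]);cv2.imwrite("pics/b.png",ims[1][:,:,::-1])
E
```

```text
pics
{'time': np.float64(0.0), 'q': array([-1.432,  0.528,  1.434,  0.   ,  1.181, -0.178]), 'dq': array([-0.   , -0.   , -0.   , -0.   , -0.001,  0.002]), 'joint_efforts': array([-1.0000e-03, -4.4235e+01, -1.7802e+01, -0.0000e+00,  8.0000e-03,
       -0.0000e+00]), 'position': array([ 0.195, -0.593,  0.23 ]), 'orientation': array([-3.1  , -0.497, -0.   ]), 'force': array([ 0.558, -0.173, -0.439]), 'wrist_torque': array([-0.055,  0.005,  0.079]), 'gripper_force': np.float64(0.0), 'gripper_width': np.float64(0.085)}
side 1 [[388.67699344   0.         319.17003294]
 [  0.         388.67699344 193.63670032]
 [  0.           0.           1.        ]] [-0.06082835  0.          0.          0.          0.        ] [ 0.59159322 -2.51236122  1.39871247] [0.52832495 0.20274543 0.95333784] None
case [(0.79, [377.1, 194.5, 41.9, 18.6])]
lid [(0.9, [376.5, 182.1, 40.3, 19.9]), (0.61, [331.1, 234.9, 59.5, 78.5])]
lid_knob [(0.63, [376.7, 182.1, 47.8, 19.1]), (0.24, [329.6, 234.5, 69.5, 82.4])]
holder [(0.91, [329.9, 235.8, 66.1, 81.2])]
lever [(0.62, [318.9, 211.4, 11.0, 37.1])]
lever_ball [(0.62,
[... 878 characters left out ...]
6, 14.3])]
yellow_cutter [(0.72, [264.9, 228.3, 28.8, 55.3]), (0.71, [189.9, 200.3, 6.1, 26.0])]
swage_block []
wrist 3 [[319.92813409   0.         315.39968783]
 [  0.         319.92813409 197.1081431 ]
 [  0.           0.           1.        ]] [0.00244933 0.         0.         0.         0.        ] None None [[ 3.39962133e-04 -9.51781350e-01 -3.06777030e-01  7.86237993e-02]
 [ 9.99998849e-01  7.77239277e-04 -1.30322700e-03 -6.20241541e-04]
 [ 1.47882631e-03 -3.06776233e-01  9.51780519e-01 -1.43232174e-01]
 [ 0.00000000e+00  0.00000000e+00  0.00000000e+00  1.00000000e+00]]
case []
lid []
lid_knob []
holder []
lever []
lever_ball []
pliers_red []
flux_pot []
yellow_cutter []
swage_block []
```

Run:
```python
import cv2,numpy as np
a=cv2.imread("pics/a.png");b=cv2.imread("pics/b.png")
cv2.imwrite("pics/a2.png",cv2.resize(a[140:340,220:430],None,fx=2.8,fy=2.8,interpolation=cv2.INTER_CUBIC))
cv2.imwrite("pics/b2.png",cv2.resize(b[130:280,170:480],None,fx=2.5,fy=2.5,interpolation=cv2.INTER_CUBIC))
```

```text
(no output)
```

View pics/a2.png

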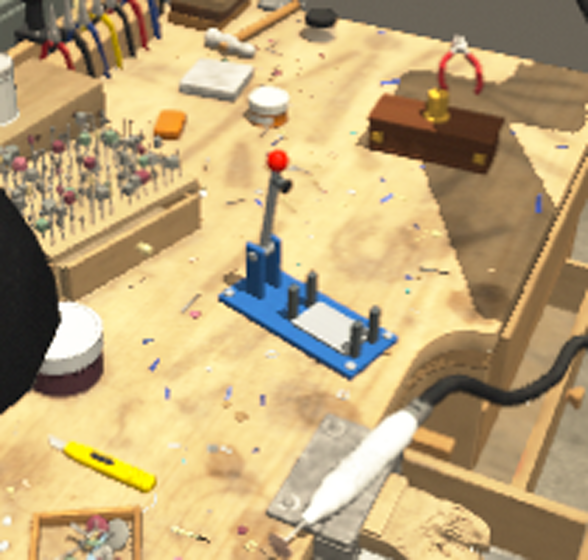

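View pics/b2.png

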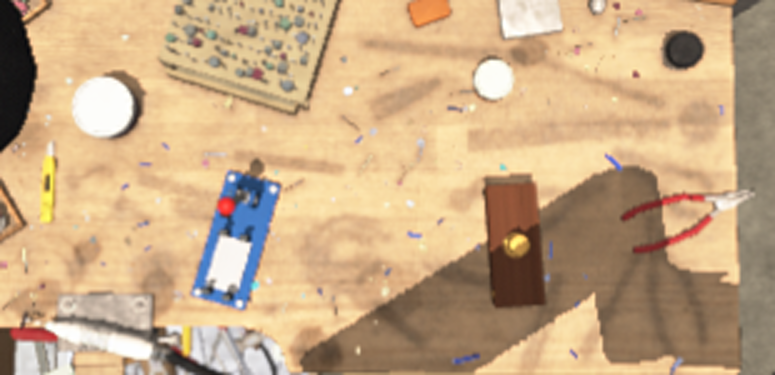

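```bash
cat > h.py <<'E'
from plant import env
import cv2,numpy as np
from scipy.spatial.transform import Rotation as R
def pose():
    s=env.get_state();T=np.eye(4);T[:3,:3]=R.from_rotvec(s["orientation"]).as_matrix();T[:3,3]=s["position"];return T
def shot(n):
    T=pose();p=env.capture(n)
    if n=="wrist": p["X"]=T@p["hand_eye"]
    else:
        E=np.eye(4);E[:3,:3]=cv2.Rodrigues(np.array(p["rvec"]))[0];E[:3,3]=p["tvec"];p["X"]=np.linalg.inv(E)
    return p
def rays(p,uv):
    u=cv2.undistortPoints(np.array(uv,float).reshape(-1,1,2),p["mtx"],p["distortion"]).reshape(-1,2)
    d=np.c_[u,np.ones(len(u))]@p["X"][:3,:3].T
    return p["X"][:3,3],d/np.linalg.norm(d,axis=1,keepdims=True)
def onz(p,uv,z):
    c,d=rays(p,uv);return c+d*((z-c[2])/d[:,2:])
def proj(p,P):
    E=np.linalg.inv(p["X"]);return cv2.projectPoints(np.array(P,float).reshape(-1,1,3),cv2.Rodrigues(E[:3,:3])[0],E[:3,3],p["mtx"],p["distortion"])[0].reshape(-1,2)
def tri(obs):
    A=np.zeros((3,3));b=np.zeros(3)
    for p,uv in obs:
        c,d=rays(p,[uv]);M=np.eye(3)-np.outer(d[0],d[0]);A+=M;b+=M@c
    x=np.linalg.solve(A,b);res=[np.linalg.norm(proj(p,x)[0]-uv) for p,uv in obs]
    return x,res
def rect(p,m,z):
    c=max(cv2.findContours(m.astype(np.uint8),0,1)[0],key=cv2.contourArea).reshape(-1,2)
    q=onz(p,c,z)[:,:2].astype(np.float32)
    return cv2.minAreaRect(q*1000)
def blob(p,f,box):
    hsv=cv2.cvtColor(p["color"],cv2.COLOR_RGB2HSV).astype(int);m=f(hsv[...,0],hsv[...,1],hsv[...,2])
    k=np.zeros(m.shape,bool);x0,y0,x1,y1=map(int,box);k[max(y0,0):y1,max(x0,0):x1]=1
    m=m&k;n,l,st,ce=cv2.connectedComponentsWithStats(m.astype(np.uint8))
    if n<2:return None
    i=1+np.argmax(st[1:,4]);return ce[i],st[i],l==i
RED=lambda h,s,v:((h<8)|(h>172))&(s>170)&(v>110)
YEL=lambda h,s,v:(h>17)&(h<35)&(s>130)&(v>90)
BLUE=lambda h,s,v:(h>100)&(h<118)&(s>140)
E
python3 - <<'E'
from h import *
np.set_printoptions(precision=4,suppress=True)
S=shot("side");T=shot("top")
print(T["X"],S["X"])
b=[blob(S,RED,(300,180,340,215)),blob(T,RED,(250,200,275,225))]
print("ball",b[0][:2],b[1][:2],tri([(S,b[0][0]),(T,b[1][0])]))
k=[blob(S,YEL,(365,165,390,188)),blob(T,YEL,(365,215,388,240))]
print("knob",k[0][:2],k[1][:2],tri([(S,k[0][0]),(T,k[1][0])]))
h=blob(T,BLUE,(240,190,290,260));print("holder",h[:2],rect(T,h[2],.008))
for l,z in(("lid",.046),("flux_pot",.03),("pliers_red",.005)):
    d=env.trace(T,l)[0];print(l,rect(T,d["region"],z))
print(env.get_state()["time"])
E
```

```text
[[ 0.0033 -0.9973  0.0739  0.4846]
 [-1.     -0.0037 -0.0052 -0.0115]
 [ 0.0054 -0.0739 -0.9972  1.2033]
 [ 0.      0.      0.      1.    ]] [[-0.8985 -0.2439  0.365   0.1762]
 [-0.4387  0.4704 -0.7657  0.8663]
 [ 0.015  -0.8481 -0.5297  0.6689]
 [ 0.      0.      0.      1.    ]]
ball (array([318.8095, 196.9286]), array([316, 194,   7,   7,  42], dtype=int32)) (array([260.    , 211.9429]), array([257, 209,   7,   7,  35], dtype=int32)) (array([0.5203, 0.1461, 0.161 ]), [np.float64(0.01963044949697837), np.float64(0.017657335884802727)])
knob (array([375.8925, 177.3441]), array([371, 171,  10,  13,  93], dtype=int32)) (array([375.9574, 227.5957]), array([372, 224,   9,   8,  47], dtype=int32)) (array([ 0.478 , -0.1829,  0.0614]), [np.float64(0.17252138074511578), np.float64(0.18548762406721614)])
holder (array([266.7886, 220.9837]), array([248, 200,  33,  52, 492], dtype=int32)) ((483.6175537109375, 156.08395385742188), (65.37092590332031, 155.4533233642578), 74.70783996582031)
lid ((480.93719482421875, -185.2945098876953), (149.9876708984375, 66.69676208496094), 2.685675621032715)
flux_pot ((681.3314208984375, -161.26712036132812), (45.78804397583008, 50.64494323730469), 45.171146392822266)
pliers_red ((520.0302124023438, -408.12957763671875), (62.35801315307617, 160.503173828125), 18.57088851928711)
1.9
```

Call:
play_rows(plan=[[[1,-0.75,0],0],[[1,-0.75,0],0],[[1,-0.75,0],0],[[1,-0.75,0],0]], grip=1)

```text
time: 2.3
position: [0.2836, -0.4643, 0.2311]
orientation: [-3.095, -0.504, -0.001]
force: [0.4, -0.3, -0.1]
gripper_width: 0.0851
gripper_force: 0.0
```

Call:
play_rows(plan=[[[1,-0.75,0],0],[[1,-0.75,0],0],[[1,-0.75,0],0],[[1,-0.75,0],0]])

```text
time: 2.7
position: [0.369, -0.3427, 0.2313]
orientation: [-3.097, -0.506, -0.001]
force: [-1.6, -0.7, -0.3]
gripper_width: 0.0859
gripper_force: 0.0
```

Call:
play_rows(plan=[[[1,-0.75,0],-0.1],[[1,-0.75,0],-0.2],[[1,-0.75,0],-0.3],[[1,-0.75,0],-0.413],[[1,-0.75,0],-0.413],[[1,-0.75,0],-0.413],[[1,-0.75,0],-0.413],[[1,-0.75,0],-0.413],[[1,-0.75,0],-0.413],[[1,-0.75,0],-0.413]])

```text
time: 3.7
position: [0.453, -0.2261, 0.2315]
orientation: [2.172, 2.268, -0.001]
force: [-0.1, -0.1, -0.6]
gripper_width: 0.0849
gripper_force: 0.0
```

Run:
```python
from h import *
np.set_printoptions(precision=4,suppress=True)
W=shot("wrist");cv2.imwrite("pics/w1.png",W["color"][:,:,::-1])
np.savez("w1.npz",**{k:W[k] for k in("color","mtx","distortion","X")})
print(W["X"][:3,3],"pred knob",proj(W,[.48,-.184,.07]),"ball",proj(W,[.52,.146,.161]))
for l,z in(("lid",.046),("case",.04),("lid_knob",.07),("holder",.008)):
  for d in env.trace(W,l)[:1]:
    print(l,d["p"],d["bbox"],rect(W,d["region"],z))
```

```text
[ 0.4492 -0.1467  0.3746] pred knob [[346.0982 136.9595]] ball [[ 553.6797 -776.6251]]
lid 0.88 [343.8, 133.9, 151.9, 65.4] ((479.022705078125, -185.29541015625), (147.2278594970703, 61.99500274658203), 3.96095871925354)
lid_knob 0.59 [344.7, 133.2, 151.8, 61.5] ((477.1640930175781, -182.40267944335938), (137.26043701171875, 58.98173904418945), 3.8389203548431396)
```

View pics/w1.png

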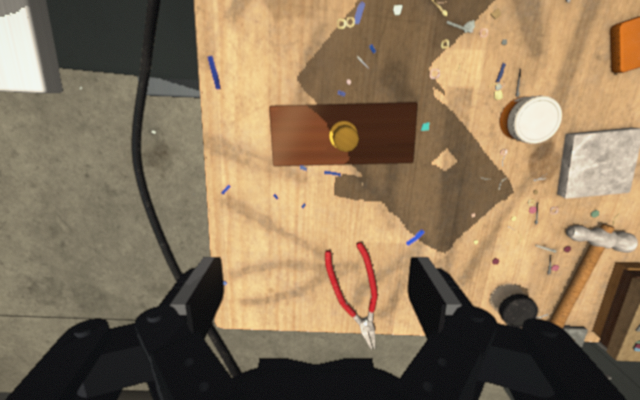

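Call:
play_rows(plan=[[[0.33,0.23,0.4],-0.008],[[0.33,0.23,0.75],-0.008],[[0.33,0.23,0.75],-0.008],[[0.33,0.23,0.75],-0.008],[[0.33,0.23,0.75],-0.008]])

```text
time: 4.45
position: [0.4796, -0.1852, 0.1428]
orientation: [2.141, 2.295, 0.0]
force: [-0.8, -0.1, -0.4]
gripper_width: 0.0853
gripper_force: 0.0
```

Run:
```python
from h import *
np.set_printoptions(precision=4,suppress=True)
W=shot("wrist");cv2.imwrite("pics/w2.png",W["color"][:,:,::-1])
A=dict(np.load("w1.npz"))
for l,z in(("lid",.046),):
  for d in env.trace(W,l)[:1]: print(l,d["p"],d["bbox"],rect(W,d["region"],z))
p=proj(W,[.479,-.185,.07])[0];print(p)
b=blob(W,YEL,(p[0]-40,p[1]-40,p[0]+40,p[1]+40));a=blob(A,YEL,(320,110,370,160))
print(a[:2],b[:2],tri([(A,a[0]),(W,b[0])]),onz(W,[b[0]],.07))
T=pose();print(T[:3,3],T[:3,0],env.get_state()["time"])
```

```text
lid 0.87 [315.2, 198.8, 194.0, 76.5] ((479.1101379394531, -184.64059448242188), (148.16864013671875, 62.28376007080078), 3.9194705486297607)
[314.6164 209.8257]
(array([343.6055, 135.8264]), array([329, 121,  30,  31, 697], dtype=int32)) (array([314.5038, 205.1511]), array([ 297,  183,   36,   46, 1310], dtype=int32)) (array([ 0.4786, -0.1841,  0.0623]), [np.float64(0.30605614531282604), np.float64(0.39930699185932444)]) [[ 0.4787 -0.1815  0.07  ]]
[ 0.4799 -0.1854  0.1434] [-0.0687  0.9976 -0.0029] 4.55
```

View pics/w2.png

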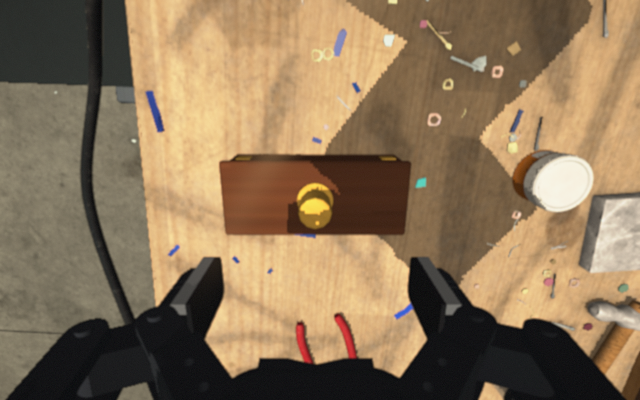

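Call:
play_rows(plan=[[[0.0,-0.005,0.35],0],[[0.0,-0.005,0.6],0],[[0.0,-0.005,0.755],0],[[0.0,-0.005,0.755],0],[[0.0,-0.005,0.755],0]])

```text
time: 5.05
position: [0.4789, -0.1849, 0.052]
orientation: [2.142, 2.295, 0.001]
force: [0.2, -0.4, 1.6]
gripper_width: 0.0855
gripper_force: 0.0
```

Call:
play_rows(plan=[[[0,0,0],0],[[0,0,0],0],[[0,0,0],0],[[0,0,0],0],[[0,0,0],0],[[0,0,0],0],[[0,0,0],0],[[0,0,0],0]], grip=-1)

```text
time: 5.85
position: [0.4785, -0.1841, 0.0515]
orientation: [2.142, 2.297, 0.0]
force: [-0.5, 0.8, 5.8]
gripper_width: 0.0223
gripper_force: 58.4
```

Call:
play_rows(plan=[[[0,0,-0.1],0],[[0,0,-0.3],0],[[0,0,-0.55],0],[[0.1,0,-0.6],0],[[0.3,0,-0.6],0],[[0.3,0,-0.6],0]])

```text
time: 6.45
position: [0.4735, -0.1445, 0.1225]
orientation: [-2.137, -2.296, 0.0]
force: [0.5, 0.3, -1.4]
gripper_width: 0.0218
gripper_force: 58.9
```

Call:
play_rows(plan=[[[0.3,0.3,0],0],[[0.6,0.6,0],0],[[0.8,0.85,0],0],[[0.88,0.925,0],0],[[0.88,0.925,0],0],[[0.88,0.925,0],0]])

```text
time: 7.05
position: [0.5774, -0.0351, 0.1219]
orientation: [-2.141, -2.296, 0.003]
force: [-0.6, 0.4, -1.3]
gripper_width: 0.0222
gripper_force: 59.1
```

Call:
play_rows(plan=[[[0,0,0.3],0],[[0,0,0.6],0],[[0,0,0.78],0],[[0,0,0.85],0],[[0,0,0.88],0],[[0,0,0.89],0],[[0,0,0.89],0],[[0,0,0.89],0]])

```text
time: 7.85
position: [0.5798, -0.0353, 0.0171]
orientation: [2.142, 2.296, 0.002]
force: [0.7, 0.4, -1.6]
gripper_width: 0.022
gripper_force: 59.2
```

Call:
play_rows(plan=[[[0,0,0.01],0],[[0,0,0.02],0],[[0,0,0.02],0]])

```text
time: 8.15
position: [0.5795, -0.035, 0.0145]
orientation: [2.142, 2.297, 0.001]
force: [-1.6, 0.1, 3.7]
gripper_width: 0.022
gripper_force: 59.9
```

Call:
play_rows(plan=[[[0,0,0],0],[[0,0,0],0],[[0,0,0],0],[[0,0,0],0],[[0,0,0],0],[[0,0,-0.2],0],[[0,0,-0.5],0],[[0,0,-1],0],[[-0.3,-0.3,-1],0],[[-0.6,-0.6,-1],0],[[-0.9,-0.85,-1],0],[[-0.9,-0.85,-1],0]], grip=1)

```text
time: 9.35
position: [0.4817, -0.1535, 0.1337]
orientation: [-2.149, -2.29, 0.002]
force: [0.5, 0.6, 0.1]
gripper_width: 0.0853
gripper_force: 0.0
```

Call:
play_rows(plan=[[[-0.28,-0.075,-0.3],0],[[-0.28,-0.075,-0.3],0],[[-0.28,-0.075,-0.3],0],[[-0.28,-0.075,-0.3],0]])

```text
time: 9.75
position: [0.4777, -0.1826, 0.1688]
orientation: [-2.141, -2.297, -0.0]
force: [0.2, 0.7, -0.3]
gripper_width: 0.0852
gripper_force: 0.0
```

Run:
```python
from h import *
np.set_printoptions(precision=4,suppress=True)
W=shot("wrist");cv2.imwrite("pics/w3.png",W["color"][:,:,::-1])
np.savez("w3.npz",**{k:W[k] for k in("color","mtx","distortion","X")})
for l,z in(("lid",.009),("case",.04),("swage_block",.034)):
  for d in env.trace(W,l)[:1]: print(l,d["p"],d["bbox"],rect(W,d["region"],z))
T=pose();print(T[:3,3],T[:3,0],env.get_state()["time"])
```

```text
lid 0.61 [449.8, 30.2, 184.0, 60.5] ((579.186279296875, -44.05567932128906), (147.146240234375, 45.956878662109375), 3.9998908042907715)
case 0.78 [319.4, 186.6, 160.4, 67.5] ((479.3856201171875, -181.51832580566406), (141.3884735107422, 61.58356857299805), 4.06824254989624)
swage_block 0.56 [316.0, 189.3, 67.7, 43.7] ((477.5406494140625, -184.14186096191406), (59.86429977416992, 39.54052734375), 4.024160861968994)
[ 0.4778 -0.1826  0.1687] [-0.0711  0.9975  0.0014] 9.95
```

View pics/w3.png

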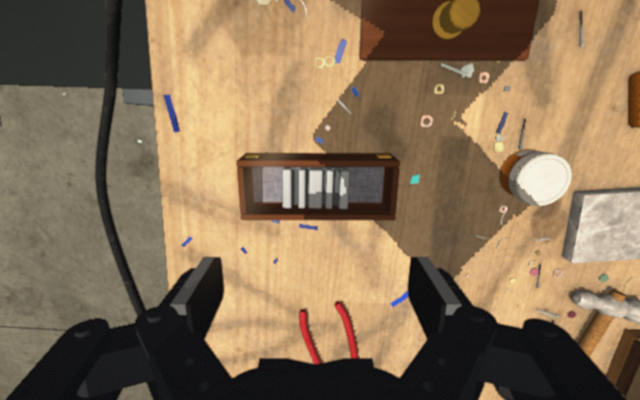

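Call:
play_rows(plan=[[[-0.016,0.003,0.35],0],[[-0.016,0.003,0.75],0],[[-0.016,0.003,0.75],0],[[-0.016,0.003,0.75],0],[[-0.016,0.003,0.75],0]], grip=0.82)

```text
time: 10.45
position: [0.48, -0.1864, 0.0815]
orientation: [2.14, 2.295, 0.001]
force: [0.0, -0.3, 0.8]
gripper_width: 0.0778
gripper_force: 0.0
```

Run:
```python
from h import *
np.set_printoptions(precision=4,suppress=True)
W=shot("wrist");cv2.imwrite("pics/w4.png",W["color"][:,:,::-1])
A=dict(np.load("w3.npz"))
for l,z in(("swage_block",.034),("case",.04)):
  for d in env.trace(W,l)[:1]: print(l,d["p"],d["bbox"],rect(W,d["region"],z))
P=[[.4785+ (sx*.071*.9975-sy*.028*.071),-.1848+(sx*.071*.071+sy*.028*.9975),.04] for sx in(-1,1) for sy in(-1,1)]
print(proj(W,P)); s=env.get_state();print(s["position"],s["gripper_width"],s["time"])
```

```text
swage_block 0.63 [314.2, 218.2, 97.1, 56.4] ((477.4019775390625, -184.2125244140625), (60.2921028137207, 37.94349670410156), 3.945732831954956)
case 0.64 [316.3, 217.8, 233.0, 99.1] ((479.4631652832031, -180.3523712158203), (141.7061004638672, 63.777034759521484), 3.933821439743042)
[[204.3078 264.9198]
 [194.2114 181.6828]
 [422.539  264.4378]
 [432.1441 181.3409]]
[ 0.4801 -0.1866  0.0821] 0.07819734069699306 10.6
```

View pics/w4.png

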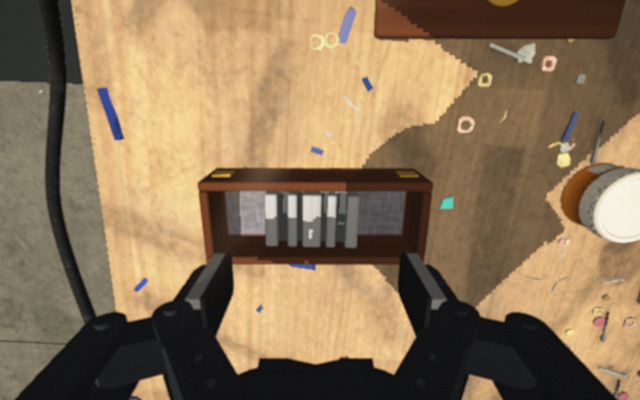

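Call:
play_rows(plan=[[[0.017,-0.018,0.15],0],[[0.017,-0.018,0.3],0],[[0.017,-0.018,0.4],0],[[0.017,-0.018,0.48],0],[[0.017,-0.018,0.54],0],[[0.017,-0.018,0.58],0],[[0.017,-0.018,0.6],0],[[0.017,-0.018,0.6],0],[[0.017,-0.018,0.6],0]])

```text
time: 11.5
position: [0.4765, -0.1841, 0.0077]
orientation: [2.143, 2.297, 0.0]
force: [-0.8, 1.0, -0.2]
gripper_width: 0.0776
gripper_force: 0.0
```

Call:
play_rows(plan=[[[0,0,0],0],[[0,0,0],0],[[0,0,0],0],[[0,0,0],0],[[0,0,0],0],[[0,0,0],0]], grip=-1)

```text
time: 12.1
position: [0.4767, -0.1841, 0.0082]
orientation: [2.142, 2.296, 0.0]
force: [-0.1, 1.1, 6.6]
gripper_width: 0.0586
gripper_force: 65.9
```

Call:
play_rows(plan=[[[0,0,-0.05],0],[[0,0,-0.15],0],[[0,0,-0.3],0],[[0,0,-0.5],0],[[0,0,-0.6],0],[[0,0,-0.6],0],[[0,0,-0.6],0]])

```text
time: 12.8
position: [0.4761, -0.1838, 0.0795]
orientation: [-2.143, -2.297, 0.0]
force: [0.3, -0.3, -3.8]
gripper_width: 0.0587
gripper_force: 65.3
```

Call:
play_rows(plan=[[[0.3,-0.1,0],0],[[0.6,-0.2,0],0],[[0.9,-0.2,0],0],[[0.9,-0.2,0],0],[[0.9,-0.2,0],0]])

```text
time: 13.3
position: [0.4445, -0.0771, 0.0788]
orientation: [-2.14, -2.299, 0.001]
force: [0.6, -0.0, -3.2]
gripper_width: 0.0589
gripper_force: 65.3
```

Call:
play_rows(plan=[[[0.3,0.0,0],0],[[0.6,0.0,0],0],[[0.8,0.0,0],0],[[0.8,0.0,0.2],0],[[0.8,0.0,0.4],0],[[0.8,0.0,0.5],0],[[0.8,0.0,0.56],0],[[0.8,0.0,0.6],0],[[0.8,0.0,0.62],0],[[0.8,0.0,0.62],0]])

```text
time: 14.3
position: [0.4386, 0.0175, 0.0051]
orientation: [2.143, 2.297, 0.0]
force: [-0.1, 0.1, -2.8]
gripper_width: 0.059
gripper_force: 65.4
```

Call:
play_rows(plan=[[[0,0,0.008],0],[[0,0,0.016],0],[[0,0,0.022],0],[[0,0,0.022],0]])

```text
time: 14.7
position: [0.4383, 0.0179, 0.0026]
orientation: [2.142, 2.297, 0.0]
force: [0.3, -0.0, -2.8]
gripper_width: 0.0589
gripper_force: 65.4
```

Call:
play_rows(plan=[[[0,0,0.008],0],[[0,0,0.016],0],[[0,0,0.016],0]])

```text
time: 15.0
position: [0.4383, 0.0179, 0.0022]
orientation: [2.142, 2.297, 0.001]
force: [-1.5, 0.7, 15.8]
gripper_width: 0.0589
gripper_force: 67.8
```

Call:
play_rows(plan=[[[0,0,0],0],[[0,0,0],0],[[0,0,0],0],[[0,0,-0.15],0],[[0,0,-0.5],0],[[0,0,-1],0],[[0,0,-1],0],[[0,0,-1],0]], grip=0.8)

```text
time: 15.8
position: [0.4394, 0.0177, 0.1221]
orientation: [2.14, 2.295, 0.004]
force: [-0.2, 0.9, -1.3]
gripper_width: 0.0768
gripper_force: 0.0
```

Call:
play_rows(plan=[[[0.2,0.1,-0.5],0],[[0.4,0.1,-0.9],0],[[0.7,0.1,-0.9],0],[[0.7,0.1,-0.9],0],[[0.7,0.1,-0.9],0]])

```text
time: 16.3
position: [0.4433, 0.1032, 0.227]
orientation: [-2.138, -2.299, 0.004]
force: [0.0, -0.9, 0.0]
gripper_width: 0.0772
gripper_force: 0.0
```

Run:
```python
from h import *
np.set_printoptions(precision=4,suppress=True)
W=shot("wrist");cv2.imwrite("pics/w5.png",W["color"][:,:,::-1])
np.savez("w5.npz",**{k:W[k] for k in("color","mtx","distortion","X")})
for l,z in(("swage_block",.028),("holder",.008),("lever_ball",.16),("lever",.1)):
  for d in env.trace(W,l)[:1]: print(l,d["p"],d["bbox"],rect(W,d["region"],z))
print("seat~",proj(W,[.438,.168,.012]),proj(W,[.52,.146,.161]));s=env.get_state();print(s["position"],s["gripper_width"],s["time"])
```

```text
swage_block 0.8 [306.6, 236.9, 55.1, 41.5] ((438.2160949707031, 22.709918975830078), (60.234615325927734, 46.963565826416016), 2.2836484909057617)
holder 0.68 [365.7, 122.2, 175.6, 115.3] ((504.6326904296875, 150.04116821289062), (70.91644287109375, 204.25479125976562), 74.64483642578125)
lever_ball 0.68 [306.8, 237.2, 56.1, 38.9] ((437.5279541015625, 83.92730712890625), (37.444862365722656, 28.092411041259766), 2.468066930770874)
lever 0.88 [431.5, 159.0, 51.2, 39.4] ((537.0869140625, 136.9221954345703), (25.139236450195312, 44.946834564208984), 75.89726257324219)
seat~ [[315.6177 108.1678]] [[436.2642 161.1849]]
[0.4438 0.1014 0.2271] 0.07710224045687845 16.55
```

View pics/w5.png

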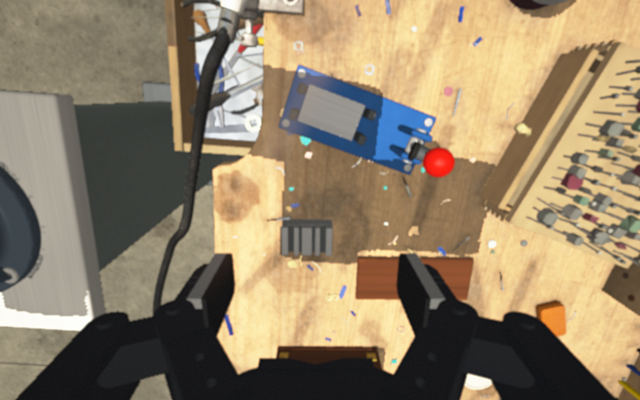

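```bash
cat >> h.py <<'E'
from scipy.optimize import minimize
def boxpts(x,y,t,L,B,z0,z1):
    c,s=np.cos(t),np.sin(t);return [[x+c*a-s*b,y+s*a+c*b,z] for a in(-L/2,L/2) for b in(-B/2,B/2) for z in(z0,z1)]
def fitbox(p,m,x0,dims,K=4):
    M=cv2.resize(m.astype(np.uint8),None,fx=K,fy=K,interpolation=cv2.INTER_NEAREST)
    def f(v):
        q=proj(p,boxpts(*v,*dims));h=cv2.convexHull(((q+.5)*K-.5).astype(np.float32))
        I=np.zeros(M.shape,np.uint8);cv2.fillConvexPoly(I,np.round(h*16).astype(np.int32),1,shift=4)
        return 1-(I&M).sum()/(I|M).sum()
    S=np.array([x0]+[np.array(x0)+d for d in((.006,0,0),(0,.006,0),(0,0,.08))])
    r=minimize(f,x0,method="Nelder-Mead",options=dict(initial_simplex=S,xatol=1e-5,fatol=1e-5));return r.x,1-r.fun
def seatmask(p,x,y,r=45):
    u=proj(p,[x,y,.012])[0];hsv=cv2.cvtColor(p["color"],cv2.COLOR_RGB2HSV).astype(int)
    m=(hsv[...,1]<60)&(hsv[...,2]>75);k=np.zeros(m.shape,bool);k[max(0,int(u[1]-r)):int(u[1]+r),max(0,int(u[0]-r)):int(u[0]+r)]=1
    n,l,st,ce=cv2.connectedComponentsWithStats((m&k).astype(np.uint8));i=1+np.argmax(st[1:,4]);return l==i
E
python3 - <<'E'
from h import *
np.set_printoptions(precision=4,suppress=True)
W=dict(np.load("w5.npz"))
m=seatmask(W,.45,.165,40);print(m.sum(),proj(W,[.45,.165,.012]),rect(W,m,.012));print("seat",fitbox(W,m,[.45,.165,-.265],(.064,.040,.0119,.012)))
b=blob(W,BLUE,(270,50,450,185));print("blue",b[0],b[1],rect(W,b[2],.008))
bm=blob(W,RED,(415,135,465,185));print("ball",bm[:2],onz(W,[bm[0]],.161))
N=shot("wrist")
for d in env.trace(N,"swage_block")[:1]: print("block",fitbox(N,d["region"],[.438,.018,.07],(.06,.036,0,.028)))
o=cv2.resize(W["color"][55:185,270:450,::-1],None,fx=4,fy=4,interpolation=cv2.INTER_CUBIC);cv2.imwrite("pics/w5c.png",o)
print(env.get_state()["time"])
E
```

```text
3146 [[326.4659 111.8698]] ((444.7677001953125, 161.13037109375), (73.9748764038086, 82.68633270263672), 73.99071502685547)
seat (array([ 0.4484,  0.1665, -0.2933]), np.float64(0.7275594612287001))
blue [378.6622 128.7586] [ 308   82  123   90 4168] ((502.89471435546875, 151.1470184326172), (66.8710708618164, 131.18150329589844), 74.41271209716797)
ball (array([438.4296, 162.1105]), array([423, 147,  32,  30, 724], dtype=int32)) [[0.5215 0.1455 0.161 ]]
block (array([0.4385, 0.0165, 0.0729]), np.float64(0.8994773749669225))
16.65
```

View pics/w5c.png

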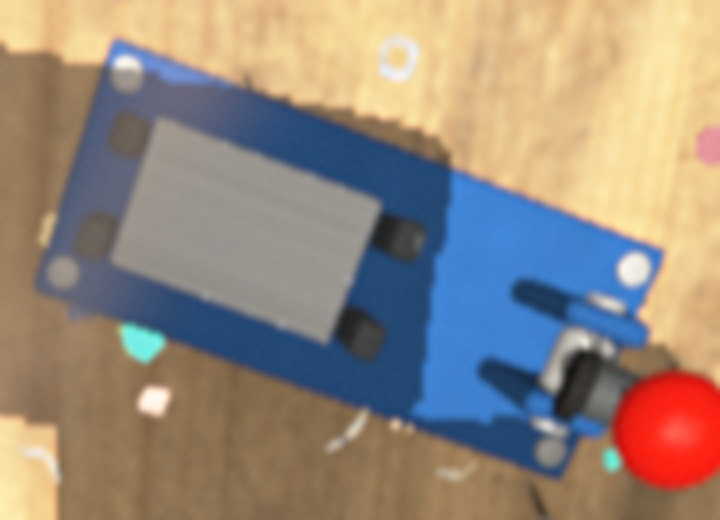

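```bash
cat > seat.py <<'E'
from h import *
np.set_printoptions(precision=4,suppress=True)
def rigid(P,Q):
    pc,qc=P.mean(0),Q.mean(0);A=(P-pc).T@(Q-qc);t=np.arctan2(A[0,1]-A[1,0],A[0,0]+A[1,1])
    Rm=np.array([[np.cos(t),-np.sin(t)],[np.sin(t),np.cos(t)]]);e=(P-pc)@Rm.T+qc-Q
    return qc-Rm@pc,t,np.abs(e).max()
E
python3 - <<'E'
from seat import *
W=dict(np.load("w5.npz"))
f=lambda c:(np.array(c)+.5)/4-.5+[270,55]
s=onz(W,f([(157,118),(381,203),(331,343),(111,262)]),.012)[:,:2]
b=onz(W,f([(115,40),(663,250),(558,477),(38,288)]),.008)[:,:2]
L=lambda l,w:np.array([(-l,w),(l,w),(l,-w),(-l,-w)])/2
print(s,rigid(L(.064,.04),s));print(b,rigid(L(.162,.07),b))
E
```

```text
[[0.4291 0.1919]
 [0.4907 0.1747]
 [0.4813 0.1365]
 [0.4191 0.154 ]] (array([0.455 , 0.1643]), np.float64(-0.2664240480565166), np.float64(0.0006556204562174206))
[[0.4168 0.2104]
 [0.57   0.1679]
 [0.5516 0.1024]
 [0.399  0.1452]] (array([0.4843, 0.1565]), np.float64(-0.27161572154855906), np.float64(0.00208854471993819))
```

Call:
play_rows(plan=[[[-0.35,-0.05,0],0],[[-0.7,-0.094,0],-0.05],[[-0.7,-0.094,0.2],-0.5],[[-0.7,-0.094,0.4],-0.5],[[-0.7,-0.094,0.6],-0.5],[[-0.7,-0.094,0.8],-0.5],[[-0.7,-0.094,0.9],-0.5],[[-0.7,-0.094,0.9],-0.5],[[-0.7,-0.094,0.9],-0.5],[[-0.7,-0.094,0.9],-0.5],[[-0.7,-0.094,0.9],-0.5],[[-0.7,-0.094,0.9],-0.5],[[-0.7,-0.094,0.9],-0.5],[[-0.7,-0.094,0.9],-0.5],[[-0.7,-0.094,0.9],-0.5]], grip=0.7)

```text
time: 18.15
position: [0.4389, 0.0177, 0.1205]
orientation: [0.107, -3.14, -0.0]
force: [0.8, 0.1, 0.6]
gripper_width: 0.0727
gripper_force: 0.0
```

Run:
```python
from seat import *
W=shot("wrist")
np.savez("w6.npz",**{k:W[k] for k in("color","mtx","distortion","X")})
for l in("swage_block",):
  for d in env.trace(W,l)[:1]: print(l,d["p"],d["bbox"],fitbox(W,d["region"],[.438,.017,.07],(.06,.036,0,.028)))
T=pose();print(T[:3,3],np.degrees(np.arctan2(T[1,0],T[0,0])),env.get_state()["time"])
```

```text
swage_block 0.74 [314.2, 195.9, 49.2, 81.1] (array([0.4386, 0.017 , 0.056 ]), np.float64(0.9681672882258924))
[0.4389 0.0178 0.1205] -176.06959897574998 18.25
```

Call:
play_rows(plan=[[[0,0.003,0.3],0],[[0,0.003,0.6],0],[[0,0.003,0.78],0],[[0,0.003,0.88],0],[[0,0.003,0.93],0],[[0,0.003,0.95],0],[[0,0.003,0.95],0],[[0,0.003,0.95],0]])

```text
time: 19.05
position: [0.4393, 0.0182, 0.0072]
orientation: [-0.109, 3.138, -0.001]
force: [0.7, 0.3, 0.4]
gripper_width: 0.0723
gripper_force: 0.0
```

Call:
play_rows(plan=[[[0,0,0],0],[[0,0,0],0],[[0,0,0],0],[[0,0,0],0],[[0,0,0],0],[[0,0,0],0],[[0,0,0],0],[[0,0,0],0]], grip=-1)

```text
time: 19.85
position: [0.4394, 0.0181, 0.0073]
orientation: [-0.109, 3.138, -0.001]
force: [0.2, -0.1, 5.4]
gripper_width: 0.0349
gripper_force: 60.3
```

Call:
play_rows(plan=[[[0,0,-0.1],0],[[0,0,-0.3],0],[[0,0,-0.6],0],[[0,0,-0.8],0],[[0,0,-0.8],0],[[0,0,-0.8],0]])

```text
time: 20.45
position: [0.4387, 0.0183, 0.1026]
orientation: [-0.109, 3.139, -0.0]
force: [-1.0, 0.5, -2.9]
gripper_width: 0.0346
gripper_force: 60.9
```

Call:
play_rows(plan=[[[-0.08,0.4,0],0.04],[[-0.15,0.7,0],0.1075],[[-0.15,0.75,0],0.1075],[[-0.15,0.75,0],0.1075],[[-0.15,0.75,0],0.1075],[[-0.15,0.75,0],0.1075]])

```text
time: 21.05
position: [0.45, 0.1086, 0.1018]
orientation: [-0.419, -3.111, 0.001]
force: [0.1, 0.1, -3.3]
gripper_width: 0.0346
gripper_force: 61.2
```

Run:
```python
from seat import *
W=shot("wrist")
np.savez("w7.npz",**{k:W[k] for k in("color","mtx","distortion","X")})
T=pose();print(T[:3,3],np.degrees(np.arctan2(T[1,0],T[0,0])),env.get_state()["time"])
print(proj(W,boxpts(.455,.1643,-.269,.064,.04,.012,.012)))
u=proj(W,[.455,.1643,.012])[0];print(u)
x0,y0=int(u[0]-110),int(u[1]-85);x0=max(x0,0);x0=min(x0,420);y0=max(min(y0,230),0);print(x0,y0)
o=cv2.resize(W["color"][y0:y0+170,x0:x0+220,::-1],None,fx=3.5,fy=3.5,interpolation=cv2.INTER_CUBIC);cv2.imwrite("pics/w7c.png",o)
```

```text
[0.4502 0.1085 0.102 ] 164.62110621494156 21.1
[[362.526  147.9329]
 [362.526  147.9329]
 [417.3652 148.0029]
 [417.3652 148.0029]
 [358.7552 228.8351]
 [358.7552 228.8351]
 [409.3551 228.897 ]
 [409.3551 228.897 ]]
[386.8785 190.0434]
276 105
```

View pics/w7c.png

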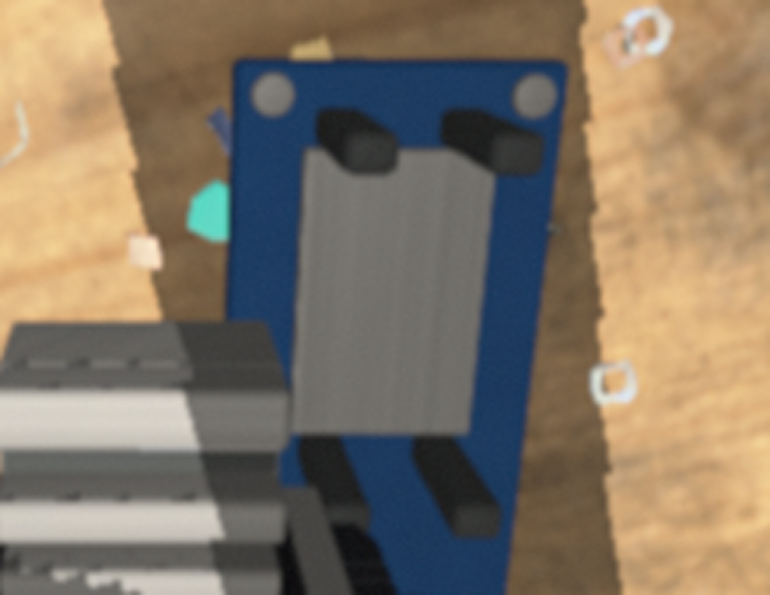

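Run:
```python
from seat import *
W=dict(np.load("w7.npz"))
f=lambda c:(np.array(c)+.5)/3.5-.5+[276,105]
s=onz(W,f([(304,150),(293,433),(471,433),(496.5,149)]),.012)[:,:2]
# model: image up = -holder x ; image right = tool y = +holder y? 
yh=np.array([-np.sin(-.269),np.cos(-.269)]);print((s[3]-s[0])@yh)
M=np.array([(-.032,-.02),(.032,-.02),(.032,.02),(-.032,.02)])
print(s,rigid(M,s))
w5=dict(np.load("w5.npz"));g=lambda c:(np.array(c)+.5)/4-.5+[270,55]
for a,b in(((111,262),(304,150)),((331,343),(293,433)),((381,203),(471,433)),((157,118),(496.5,149))):
    print("tri",tri([(w5,g(a)),(W,f(b))]))
t=-.269;bx=boxpts(.4502+.0004,.1085,t,.06,.036,.102-.0067,.102+.0213)
print(((proj(W,bx)-[276,105]+.5)*3.5-.5)[[2,3]])
```

```text
0.04007492258485758
[[0.4185 0.1536]
 [0.4803 0.1371]
 [0.4909 0.1758]
 [0.4289 0.1923]] (array([0.4546, 0.1647]), np.float64(-0.26180221030950235), np.float64(0.00015295042583124419))
tri (array([0.4189, 0.1538, 0.0098]), [np.float64(0.01197575416411587), np.float64(0.01779819199857166)])
tri (array([0.4813, 0.1367, 0.0102]), [np.float64(0.4106123178400291), np.float64(0.5719465737264232)])
tri (array([0.4902, 0.1751, 0.0139]), [np.float64(0.3759124055887715), np.float64(0.5090207101616556)])
tri (array([0.429 , 0.192 , 0.0123]), [np.float64(0.20598421936825476), np.float64(0.30037312541350886)])
[[263.0109 334.4587]
 [288.3943 409.6088]]
```

Run:
```python
from seat import *
from scipy.optimize import least_squares
W=shot("wrist");s=env.get_state();T=pose()
g=np.hypot(*np.gradient(cv2.GaussianBlur(cv2.cvtColor(W["color"],cv2.COLOR_RGB2GRAY).astype(float),(0,0),.7)))
for i,z in((60,0),):
    for c in(300,315,330,340): 
        col=cv2.cvtColor(W["color"],cv2.COLOR_RGB2GRAY)[190:290,c].astype(int);print(c,col.tolist())
print(proj(W,T[:3,3]),T[:3,3])
ob=(np.array([(268,322),(288,388)])+.5)/3.5-.5+[276,105]
t=np.arctan2(T[1,0],T[0,0])-np.pi
def f(v):
    c=T[:3,3]+T[:3,0]*v[0]+T[:3,1]*v[1];b=boxpts(c[0],c[1],t,.06,.036,.102-.0067+v[2],.102+.0213+v[2])
    return np.r_[(proj(W,b)[[2,3]]-ob).ravel(),v[2]/.001*.5]
r=least_squares(f,[0,0,0]);print(r.x*1000,r.fun)
d=env.trace(W,"swage_block")
for q in d[:1]: print(q["p"],q["bbox"]);cv2.imwrite("pics/m.png",q["region"]*255)
```

```text
300 [191, 189, 187, 186, 187, 184, 159, 115, 90, 92, 93, 94, 93, 95, 96, 95, 96, 100, 109, 110, 100, 93, 96, 97, 99, 111, 141, 174, 197, 208, 212, 212, 210, 209, 209, 211, 210, 208, 204, 202, 197, 190, 170, 138, 108, 99, 101, 101, 100, 97, 93, 89, 92, 93, 94, 95, 102, 119, 149, 177, 195, 203, 207, 205, 203, 201, 199, 196, 187, 161, 121, 95, 91, 94, 95, 96, 96, 100, 114, 129, 129, 118, 109, 108, 106, 106, 108, 108, 107, 105, 104, 105, 106, 108, 106, 106, 104, 103, 103, 101]
315 [189, 191, 195, 197, 199, 192, 163, 118, 92, 93, 93, 95, 97, 99, 99, 98, 96, 87, 82, 85, 90, 95, 97, 98, 100, 111, 142, 176, 198, 210, 213, 213, 209, 209, 211, 211, 210, 207, 203, 201, 197, 193, 182, 154, 118, 99, 99, 101, 101, 96, 93, 91, 93, 93, 95, 97, 102, 119, 149, 177, 195, 203, 206, 205, 204, 201, 197, 194, 186, 162, 122, 97, 95, 96, 96, 96, 98, 117, 153, 182, 197, 198, 179, 144, 116, 109, 109, 107, 105, 104, 103, 104, 105, 107, 107, 105, 105, 104, 102, 101]
330 [101, 97, 97, 95, 93, 92, 84, 70, 65, 64, 62, 64, 63, 65, 63, 63, 66, 67, 69, 67, 67, 64, 64, 65, 65, 68, 78, 93, 106, 117, 133, 142, 151, 166, 
[... 330 characters left out ...]
 64, 62, 62, 61, 62, 61, 63, 64, 63, 64, 64, 65, 64, 64, 63, 64, 64, 68, 64, 65, 65, 66, 64, 68, 78, 93, 107, 114, 118, 116, 115, 116, 115, 116, 115, 114, 112, 109, 108, 106, 107, 97, 70, 54, 54, 55, 56, 58, 62, 63, 62, 62, 63, 62, 65, 71, 80, 92, 103, 110, 113, 113, 115, 123, 130, 122, 107, 92, 75, 65, 62, 62, 63, 64, 64, 71, 83, 97, 104, 112, 123, 132, 139, 156, 173, 178, 178, 181, 187, 192, 194, 199, 198, 196, 187, 161, 122, 102]
[[314.0206 260.1745]] [0.4504 0.1084 0.1022]
[ 1.5356  0.4253 -0.6909] [-0.8979 -0.9187  0.7465  0.7855 -0.3454]
0.94 [317.3, 267.9, 92.0, 142.7][ WARN:0@2.118] global loadsave.cpp:1063 imwrite_ Unsupported depth image for selected encoder is fallbacked to CV_8U.
```

Call:
play_rows(plan=[[[0.04,0.23,0],-0.001],[[0.079,0.44,0],-0.001],[[0.079,0.462,0.1],-0.001],[[0.079,0.462,0.28],-0.001],[[0.079,0.462,0.28],-0.001],[[0.079,0.462,0.28],-0.001],[[0.079,0.462,0.28],-0.001]])

```text
time: 21.9
position: [0.4565, 0.1648, 0.0694]
orientation: [0.416, 3.113, 0.0]
force: [-0.7, 0.5, -3.6]
gripper_width: 0.0344
gripper_force: 61.2
```

Run:
```python
from seat import *
ps=[];
for i in range(3):
    W=shot("wrist");T=pose();ps.append(T[:3,3])
T=pose();e=np.array([.4559,.1644])-np.mean(ps,0)[:2]
print(np.mean(ps,0),np.degrees(np.arctan2(T[1,0],T[0,0])),"err tool",T[:2,:2].T@e*1000,"z dir",T[:3,2],env.get_state()["time"])
c=np.array([.4546,.1647]);print("posts/seat",proj(W,boxpts(*c,-.264,.064,.04,.012,.012))[::2])
o=cv2.resize(W["color"][150:400,180:460,::-1],None,fx=2.4,fy=2.4,interpolation=cv2.INTER_CUBIC);cv2.imwrite("pics/w8c.png",o)
np.savez("w8.npz",**{k:W[k] for k in("color","mtx","distortion","X")})
```

```text
[0.4567 0.165  0.0696] 164.79201849083213 err tool [ 0.6025 -0.7363] z dir [ 0.0014  0.0001 -1.    ] 22.05
posts/seat [[281.6142 168.0914]
 [344.0487 167.9912]
 [284.6868 257.3392]
 [341.6423 257.222 ]]
```

View pics/w8c.png

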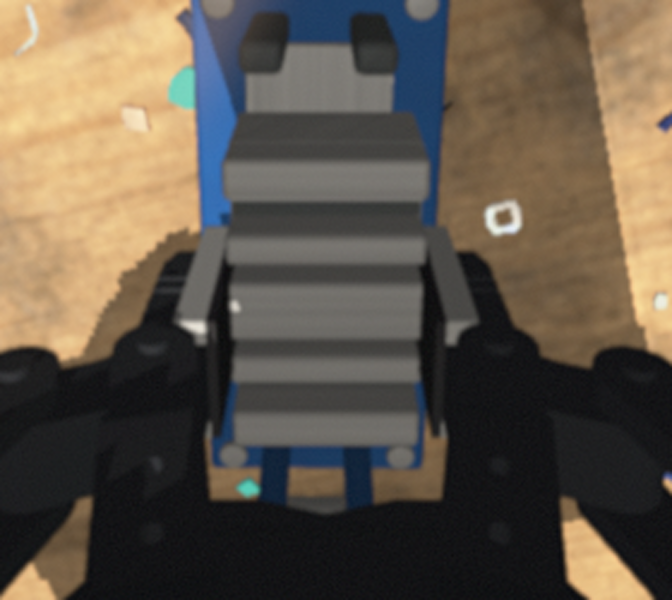

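Run:
```python
from seat import *
W=dict(np.load("w8.npz"));G=cv2.cvtColor(W["color"],cv2.COLOR_RGB2GRAY).astype(float);hsv=cv2.cvtColor(W["color"],cv2.COLOR_RGB2HSV).astype(int)
S=hsv[...,1]
def cross(v,a,th):
    out=[]
    for i in range(a[0],a[1]):
        if (v[i]-th)*(v[i+1]-th)<0: out.append(round(i+(th-v[i])/(v[i+1]-v[i]),1))
    return out
T=np.eye(4)
import pickle
X=W["X"]
for r in(186,188,190,192,194,208,216,222,228): print(r,cross(S[r].astype(float),(255,375),90))
print("col edges",[cross(G[:,c],(160,345),.5*(120+70))for c in(300,315,330)])
print(S[190,270:360].tolist());print(G[190:236,315].astype(int).tolist())
```

```text
186 [np.float64(281.3), np.float64(343.6), np.float64(364.3), np.float64(365.9)]
188 [np.float64(281.4), np.float64(343.6), np.float64(364.2), np.float64(365.8)]
190 [np.float64(281.4), np.float64(343.6), np.float64(364.0), np.float64(365.9)]
192 [np.float64(260.8), np.float64(261.2), np.float64(281.4), np.float64(343.5), np.float64(364.0), np.float64(367.8)]
194 [np.float64(257.6), np.float64(259.4), np.float64(261.5), np.float64(281.5), np.float64(343.4), np.float64(364.4), np.float64(366.2)]
208 [np.float64(262.5), np.float64(275.7), np.float64(355.5), np.float64(362.9), np.float64(364.7)]
216 [np.float64(261.1), np.float64(262.6), np.float64(273.0), np.float64(358.3), np.float64(362.4), np.float64(364.2)]
222 [np.float64(261.2), np.float64(262.6), np.float64(272.2), np.float64(359.0), np.float64(361.9), np.float64(363.8)]
228 [np.float64(261.6), np.float64(263.2), np.float64(272.4), np.float64(358.8), np.float64(361.5), np.float64(363.2)]
col edges [[np.float64(168.4), np.float64(196.3), np.float64(216.9), np.float64(233.2), np.float64(248.8), np.float64(268.6), np.float64(290.1)
[... 433 characters left out ...]
4(268.5), np.float64(290.1), np.float64(299.3), np.float64(308.1), np.float64(322.5), np.float64(334.3)]]
[152, 156, 157, 161, 162, 160, 158, 144, 147, 157, 161, 127, 34, 13, 20, 14, 17, 15, 17, 15, 15, 15, 17, 17, 16, 18, 18, 16, 18, 16, 20, 16, 18, 14, 16, 18, 16, 16, 16, 16, 14, 14, 14, 16, 18, 20, 18, 16, 16, 14, 16, 18, 14, 16, 16, 16, 18, 14, 17, 13, 17, 17, 17, 18, 16, 14, 16, 16, 16, 17, 15, 18, 9, 37, 124, 177, 179, 175, 175, 175, 179, 175, 177, 177, 175, 173, 178, 178, 172, 173]
[125, 124, 124, 124, 123, 121, 104, 79, 64, 65, 67, 66, 69, 68, 66, 68, 68, 67, 72, 72, 68, 67, 66, 67, 69, 69, 82, 97, 109, 119, 123, 121, 120, 119, 120, 120, 120, 118, 117, 114, 111, 112, 112, 98, 72, 57]
```

Run:
```python
from seat import *
W=dict(np.load("w8.npz"))
c=np.array([.4546,.1647]);t=-.264;Rm=np.array([[np.cos(t),-np.sin(t)],[np.sin(t),np.cos(t)]])
H=lambda uv,z:np.round(((onz(W,uv,z)[:,:2]-c)@Rm)*1000,2)
print("seat y edges",H([(281.4,190),(343.6,190),(315,168.3)],.012).tolist())
for dz in(-.001,0,.001):
    print(dz,"top corners",H([(272.2,222),(359.0,222),(315,217.0)],.0909+dz).tolist(),"bottom edge",H([(315,196.4),(275.7,208),(355.5,208)],.0629+dz).tolist(),"rear top",H([(315,334.3)],.0909+dz).tolist())
```

```text
seat y edges [[-17.35, -20.63], [-17.28, 20.1], [-31.83, 1.39]]
-0.001 top corners [[-26.87, -16.4], [-26.8, 19.53], [-29.06, 1.31]] bottom edge [[-28.96, 1.34], [-22.89, -18.36], [-22.82, 21.63]] rear top [[29.9, 1.22]]
0 top corners [[-27.28, -16.26], [-27.21, 19.39], [-29.45, 1.31]] bottom edge [[-29.28, 1.34], [-23.26, -18.23], [-23.18, 21.5]] rear top [[29.03, 1.22]]
0.001 top corners [[-27.7, -16.12], [-27.62, 19.24], [-29.84, 1.31]] bottom edge [[-29.61, 1.34], [-23.62, -18.1], [-23.54, 21.36]] rear top [[28.15, 1.22]]
```

Call:
play_rows(plan=[[[0.003,-0.015,0.0],0],[[0.003,-0.015,0.1],0],[[0.003,-0.015,0.2],0],[[0.003,-0.015,0.28],0],[[0.003,-0.015,0.34],0],[[0.003,-0.015,0.38],0],[[0.003,-0.015,0.39],0],[[0.003,-0.015,0.39],0]])

```text
time: 22.85
position: [0.4553, 0.1637, 0.0219]
orientation: [-0.415, -3.114, 0.0]
force: [-1.2, 0.6, -3.0]
gripper_width: 0.0345
gripper_force: 61.4
```

Call:
play_rows(plan=[[[0,0,0.008],0],[[0,0,0.016],0],[[0,0,0.024],0],[[0,0,0.024],0]])

```text
time: 23.25
position: [0.4555, 0.1637, 0.0194]
orientation: [0.415, 3.114, 0.0]
force: [0.0, 0.0, -2.9]
gripper_width: 0.0348
gripper_force: 61.5
```

Call:
play_rows(plan=[[[0,0,0.006],0],[[0,0,0.01],0],[[0,0,0.01],0]])

```text
time: 23.55
position: [0.4555, 0.1637, 0.0193]
orientation: [0.415, 3.113, 0.0]
force: [-1.0, 0.3, 8.8]
gripper_width: 0.0344
gripper_force: 62.8
```

```bash
cat > chk.py <<'E'
from seat import *
def check(W):
    S=cv2.cvtColor(W["color"],cv2.COLOR_RGB2HSV)[...,1].astype(float);G=cv2.cvtColor(W["color"],cv2.COLOR_RGB2GRAY).astype(float)
    c=np.array([.4546,.1647]);t=-.264;Rm=np.array([[np.cos(t),-np.sin(t)],[np.sin(t),np.cos(t)]])
    P=lambda x,y,z:proj(W,[*(c+Rm@[x,y]),z])[0]
    H=lambda uv,z:((onz(W,[uv],z)[0,:2]-c)@Rm)*1000
    for x,z,hw,nm in((-.027,.040,.018,"block"),(-.0305,.012,.020,"seat"),(-.045,.008,.035,"base"),(-.025,.040,.018,"block")):
        e=[]
        for s in(-1,1):
            u=P(x,s*hw,z);r=int(round(u[1]));k=np.arange(int(u[0])-9,int(u[0])+10)
            v=S[max(r-1,0):r+2][:,k].mean(0) if 0<=r<400 else k*0
            g=np.abs(np.gradient(v));g[g<g.max()*.3]=0;uu=(g*k).sum()/g.sum();e.append(round(H((uu,r),z)[1],2))
        print(nm,e,"centre",np.mean(e))
    for nm,x,z in(("block front",-.03,.040),("block rear",.03,.040)):
        u=P(x,0,z);k=np.arange(int(u[1])-8,int(u[1])+9);print(nm,k[0],np.round(G[k[k<400],int(u[0])]).astype(int).tolist(),"pred",u)
    print("front at rows",[round(H((P(-.03,0,.04)[0],r),.04)[0],1) for r in range(int(P(-.03,0,.04)[1])-6,int(P(-.03,0,.04)[1])+7)])
E
python3 - <<'E'
from chk import *
W=shot("wrist");check(W);cv2.imwrite("pics/w9.png",W["color"][:,:,::-1])
E
```

```text
block [np.float64(-17.99), np.float64(17.98)] centre -0.004999999999999005
seat [np.float64(-21.48), np.float64(20.94)] centre -0.2699999999999996
base [np.float64(-32.97), np.float64(32.5)] centre -0.23499999999999943
block [np.float64(-18.02), np.float64(18.01)] centre -0.004999999999999005
block front 209 [77, 74, 73, 73, 73, 73, 77, 88, 105, 119, 128, 133, 131, 130, 130, 130, 131] pred [315.5744 217.0655]
block rear 328 [119, 120, 120, 118, 116, 114, 110, 93, 71, 59, 59, 59, 57, 59, 59, 60, 59] pred [315.618  336.4983]
front at rows [np.float64(-32.7), np.float64(-32.2), np.float64(-31.8), np.float64(-31.3), np.float64(-30.9), np.float64(-30.5), np.float64(-30.0), np.float64(-29.6), np.float64(-29.1), np.float64(-28.7), np.float64(-28.3), np.float64(-27.8), np.float64(-27.4)]
```

Call:
play_rows(plan=[[[0,0,0],0],[[0,0,0],0],[[0,0,0],0],[[0,0,0],0],[[0,0,-0.1],0],[[0,0,-0.3],0],[[0,0,-0.6],0],[[0,0,-1],0],[[0,0,-1],0],[[0,0,-1],0]], grip=0.3)

```text
time: 24.6
position: [0.456, 0.1638, 0.1398]
orientation: [0.414, 3.11, 0.001]
force: [-0.2, -0.3, 0.7]
gripper_width: 0.0557
gripper_force: 0.0
```

Run:
```python
from chk import *
W=shot("wrist");check(W);T=pose();print(T[:3,3],np.degrees(np.arctan2(T[1,0],T[0,0])))
d=env.trace(W,"swage_block")
for q in d[:1]: print(q["p"],fitbox(W,q["region"],[.4546,.1647,-.264],(.06,.036,.012,.040)))
print(env.get_state()["time"])
```

```text
block [np.float64(-18.37), np.float64(18.45)] centre 0.03999999999999915
seat [np.float64(-20.68), np.float64(19.94)] centre -0.3699999999999992
base [np.float64(-34.91), np.float64(32.88)] centre -1.014999999999997
block [np.float64(-18.43), np.float64(18.47)] centre 0.019999999999999574
block front 150 [97, 115, 100, 77, 68, 69, 68, 71, 90, 117, 130, 132, 131, 129, 130, 126, 119] pred [314.8012 158.6104]
block rear 222 [114, 124, 125, 124, 121, 119, 112, 95, 74, 57, 57, 57, 58, 57, 55, 56, 57] pred [314.879  230.3569]
front at rows [np.float64(-35.1), np.float64(-34.3), np.float64(-33.6), np.float64(-32.8), np.float64(-32.0), np.float64(-31.2), np.float64(-30.5), np.float64(-29.7), np.float64(-28.9), np.float64(-28.1), np.float64(-27.4), np.float64(-26.6), np.float64(-25.8)]
[0.455  0.1636 0.1385] 164.81773508978827
0.93 (array([ 0.4549,  0.1647, -0.265 ]), np.float64(0.9347871929146312))
24.7
```

Call:
play_rows(plan=[[[0,0,-0.2],0],[[0,0.006,-0.42],0],[[0,0.006,-0.42],0],[[-0.3,0.006,-0.42],0],[[-0.6,0.006,-0.42],0],[[-0.8,0.006,-0.42],0],[[-0.8,0.006,-0.42],0],[[-0.8,0.006,-0.3],0],[[-0.8,0.006,-0.14],0],[[-0.8,0.006,-0.14],0],[[-0.8,0.006,-0.14],0]], grip=-1)

```text
time: 25.8
position: [0.5463, 0.1394, 0.1536]
orientation: [-0.414, -3.11, 0.001]
force: [-0.2, -0.7, 0.2]
gripper_width: 0.0004
gripper_force: 0.0
```

```bash
cat > lev.py <<'E'
from seat import *
c=np.array([.4546,.1647]);t=-.264;Rm=np.array([[np.cos(t),-np.sin(t)],[np.sin(t),np.cos(t)]])
def where():
    T=pose();h=(T[:2,3]-c)@Rm*1000;print("TCP holder",h,"z",T[2,3]*1000,"yaw",np.degrees(np.arctan2(T[1,0],T[0,0])))
def ball():
    S=shot("side");T=shot("top");o=[]
    for p in(S,T):
        u=[proj(p,[*(c+Rm@[.085-.105*np.cos(a),0]),.056+.105*np.sin(a)])[0] for a in np.linspace(0,1.7,12)]
        u=np.array(u);b=blob(p,RED,(*(u.min(0)-8),*(u.max(0)+8)))
        if b is not None:o.append((p,b[0]));print(b[1])
    if len(o)==2:
        x,r=tri(o);h=(x[:2]-c)@Rm*1000;print("ball",h,x[2]*1000,r,"a",np.arctan2(x[2]-.056,(85-h[0])/1000))
E
python3 - <<'E'
from lev import *
where();ball();s=env.get_state();print(s["gripper_width"],s["force"],s["time"])
E
```

```text
TCP holder [95.1676 -0.5045] z 153.5892124358798 yaw 164.835911826961
[315 194   8   7  43]
1.679819226607875e-05 [0.4885 0.1829 0.7463] 25.9
```

Call:
play_rows(plan=[[[0.058,0,0],0],[[0.11,0,0.0],0],[[0.17,0,0.01],0],[[0.227,0,0.022],0],[[0.285,0,0.05],0],[[0.345,0,0.08],0],[[0.4,0,0.118],0],[[0.454,0,0.155],0],[[0.454,0,0.155],0]])

```text
time: 26.8
position: [0.4936, 0.1536, 0.1353]
orientation: [-0.414, -3.111, 0.001]
force: [0.9, 0.7, -0.3]
gripper_width: -0.0001
gripper_force: 0.0
```

Run:
```python
from lev import *
where();ball();s=env.get_state();print(s["force"],s["time"])
W=shot("wrist");b=blob(W,RED,(200,100,440,400))
if b: print(b[:2],[((onz(W,[b[0]],z)[0,:2]-c)@Rm*1000).tolist() for z in(.12,.138,.15)])
```

```text
TCP holder [40.5711 -0.4821] z 135.31394357333502 yaw 164.84056343099368
[330 209   9   8  53]
[ 0.6565 -0.9129 -0.1569] 26.9
(array([312.6684, 218.8013]), array([ 293,  200,   40,   38, 1188], dtype=int32)) [[26.487576673532093, -0.9063925241549554], [19.316814942557006, -0.7619022903391458], [14.536307121906905, -0.6655754677952642]]
```

Call:
play_rows(plan=[[[-0.01,0,-0.08],0],[[-0.01,0.004,-0.17],0],[[0.1,0.004,-0.17],0],[[0.188,0.004,-0.17],0],[[0.188,0.004,-0.14],0],[[0.23,0.004,-0.064],0],[[0.27,0.004,-0.019],0],[[0.315,0.004,0.03],0],[[0.3525,0.004,0.083],0],[[0.388,0.004,0.14],0],[[0.4175,0.004,0.197],0],[[0.444,0.004,0.258],0],[[0.466,0.004,0.319],0],[[0.483,0.004,0.383],0],[[0.495,0.004,0.447],0],[[0.504,0.004,0.53],0],[[0.504,0.004,0.53],0]])

```text
time: 28.65
position: [0.4367, 0.1696, 0.0714]
orientation: [-0.415, -3.112, 0.001]
force: [0.7, 0.5, -0.0]
gripper_width: 0.0001
gripper_force: 0.0
```

Run:
```python
from lev import *
where();ball();s=env.get_state();print(s["force"],s["time"])
```

```text
TCP holder [-18.6047   0.0768] z 71.36719406076712 yaw 164.81682253313048
[342 243   7   6  33]
[-0.5646  0.1057  0.6653] 28.75
```

Ball follows. Press down the last ~5 mm gently.

Call:
play_rows(plan=[[[0.004,0,0.015],0],[[0.004,0,0.03],0],[[0.004,0,0.038],0],[[0.004,0,0.042],0],[[0.004,0,0.042],0]])

```text
time: 29.25
position: [0.437, 0.1699, 0.0677]
orientation: [0.415, 3.114, 0.0]
force: [-1.2, -0.1, 0.5]
gripper_width: 0.0001
gripper_force: 0.1
```

Call:
play_rows(plan=[[[0,0,0.008],0],[[0,0,0.014],0],[[0,0,0.018],0],[[0,0,0.018],0]])

```text
time: 29.65
position: [0.4369, 0.1699, 0.0657]
orientation: [0.415, 3.114, 0.0]
force: [-0.9, -0.2, 3.9]
gripper_width: -0.0001
gripper_force: 2.0
```

Call:
play_rows(plan=[[[0,0,0.004],0],[[0,0,0.008],0],[[0,0,0.008],0]])

```text
time: 29.95
position: [0.4369, 0.1699, 0.0654]
orientation: [0.415, 3.114, 0.0]
force: [-2.0, 0.2, 10.2]
gripper_width: -0.0
gripper_force: 5.6
```

Call:
play_rows(plan=[[[0,0,-0.05],0],[[0,0,-0.3],0],[[0,0,-0.7],0],[[0,0,-1],0],[[0,-0.4,-1],0],[[0,-0.8,-1],0],[[0,-1,-1],0],[[0,-1,-1],0]])

```text
time: 30.75
position: [0.4045, 0.0521, 0.1846]
orientation: [-0.421, -3.112, 0.001]
force: [0.8, 1.0, -0.6]
gripper_width: 0.0002
gripper_force: 0.0
```

Call:
play_rows(plan=[[[0,-0.5,-0.3],0],[[0,-0.5,-0.3],0],[[0,-0.5,-0.3],0]])

```text
time: 31.05
position: [0.3909, -0.0048, 0.2217]
orientation: [0.419, 3.11, -0.001]
force: [0.8, -0.2, 0.2]
gripper_width: 0.0
gripper_force: 0.0
```

Run:
```python
from lev import *
where();ball()
W=shot("wrist");T=shot("top")
for l,z,dm,x0 in(("swage_block",0,(.06,.036,.012,.04),[.4546,.1647,-.264]),("lid",.009,None,None)):
  for p in(W,T):
    for d in env.trace(p,l)[:1]: print(l,d["p"],d["bbox"],rect(p,d["region"],.04 if dm else z),fitbox(p,d["region"],x0,dm) if dm else "")
for l,z in(("flux_pot",.03),("pliers_red",.005),("yellow_cutter",.005)):
    for d in env.trace(T,l)[:1]: print(l,d["bbox"],rect(T,d["region"],z))
b=blob(W,RED,(100,0,640,400));print("wrist ball",b[:2],((onz(W,[b[0]],.056)[0,:2]-c)@Rm*1000))
print(env.get_state()["time"],env.get_state()["force"])
```

```text
TCP holder [ -17.2485 -180.2741] z 221.6654067832739 yaw 164.67127911122998
[342 242   8   9  50]
[254 240   6   5  22]
ball [-21.2382   0.0778] 57.57820408416297 [np.float64(0.05694795908195169), np.float64(0.04715898610766106)] a 0.014854237111024285
swage_block 0.8 [478.2, 186.6, 53.5, 56.3] ((449.76885986328125, 159.2703857421875), (46.446189880371094, 63.58023452758789), 74.75493621826172) (array([ 0.4536,  0.1647, -0.2659]), np.float64(0.6106712484617707))
swage_block 0.55 [261.7, 236.3, 17.0, 20.6] ((450.97747802734375, 152.34255981445312), (16.912982940673828, 59.325599670410156), 75.54513549804688) (array([ 0.4535,  0.1643, -0.274 ]), np.float64(0.5525176577808156))
lid 0.46 [317.6, 336.2, 8.1, 12.4] ((617.4129638671875, -60.91408920288086), (17.076215744018555, 3.9188835620880127), 0.22447718679904938) 
lid 0.74 [325.0, 196.9, 23.6, 50.4] ((580.3243408203125, -35.84466552734375), (148.46238708496094, 63.01652145385742), 3.3722386360168457) 
flux_pot [261.5, 225.1, 9.8, 35.8] ((484.2075500488281, 158.44647216796875), (17.355236053466797, 120.3123550415039), 73.37850952148438)
pliers_red [438.9, 218.8, 44.5, 23.9] ((490.79931640625, -391.06793212890625), (13.71661376953125, 106.24288940429688), 25.065120697021484)
yellow_cutter [266.3, 230.3, 32.8, 54.0] ((484.6368408203125, 155.7251739501953), (76.14376831054688, 165.6387176513672), 74.44416809082031)
wrist ball (array([497.0111, 176.2915]), array([488, 168,  19,  17, 271], dtype=int32)) [-19.7981   1.8848]
31.6 [-0.7616  0.3368 -0.7591]
```

```bash
python3 -c "
from plant import env
print(env.finish_job())"
```

```text
the job is handed in; nothing more can be done
None
```

I handed in the job at about 31.6 s. The lid lies flat on the bench with its knob up, the block is on the seat about 0.3 mm off centre, and the lever's foot rests on the block. The gripper never went near the pliers, pot or cutter, though the last detector check on the pot and cutter misidentified them, so those are not confirmed by image.

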